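# Hold the heart stencil over the cappuccino, ready for dusting

### The job

Take the heart stencil off its pin by its wooden grip, carry it over the row of jars and cups, and hold it over the cappuccino so that I can dust cocoa through it: level, centred over the cup and about a centimetre above the rim, never touching cup or saucer. The heart must stand upright for the drinker, so turn the stencil until, seen from its grip, the cup's handle points straight out to the right. Keep holding it there, still, when you finish, and leave the star stencil, the cup, the saucer and the other things where they stand.

Things in the scene. Friction and masses are not known exactly. Their poses are not given: they have to be found in the camera images.
- stencil_heart: steel cocoa stencil, sheet 2.5 mm thick, 60 g: round disc (84 mm) with a heart cut out, point towards the grip. Origin: centre of its hanging eye (12 mm hole), on the underside; x runs from the eye to the disc's centre (65 mm away), z up. Upright wooden grip at x = -42 mm: 28 mm long along x, 12 mm thick along y, 2.5 to 38.5 mm above the underside. May be swivelled on its pin
- stencil_heart_disc (a point): centre of the heart stencil's disc, on its underside; axes as the stencil's
- stencil_heart_grip (a point): middle of the heart stencil's wooden grip, 20.5 mm above the underside; axes as the stencil's
- stencil_star: the other stencil, the same but with a five-pointed star cut out; stays on its pin
- rack: fixed wooden riser 124 x 240 mm, 30 mm high, origin in the middle of its underside, x away from the robot; both stencils lie on it. Steel pins, 8 mm thick, rise 35 mm above its top at x = -46, y = +56 and -56 mm through the stencils' eyes (2 mm play): lift straight up more than 35 mm. The grips overhang its front edge (x = -62 mm)
- cup: white cup of coffee with milk foam, full to 10 mm below the rim, 62 mm across the rim, 52 mm high, loose on the saucer. Origin at its underside, 13 mm off the bowl's axis towards the handle. The handle points along its -y and ends 44 mm from the origin; z up. Rightly turned, the stencil's x axis lies along the cup's x axis, grip on the cup's -x side
- cup_rim (a point): centre of the cup's mouth, at the height of the rim; axes as the cup's
- saucer: loose saucer, 114 mm across, 14 mm high at its edge, origin in the middle of its underside; the cup stands on it 8 mm above the counter
- honey_tin: small tin with a lid, 58 mm across, 60 mm high, origin under its centre; one of the row between rack and cup, leave alone
- sugar_jar: sugar jar with a spoon sticking out, 74 mm across, 136 mm high with the spoon, origin under its centre; one of the row, leave alone
- cup_stack: stack of white paper cups, 76 mm across, 96 mm high, origin under its centre; one of the row, leave alone
- cocoa_jar: lidded glass jar, 64 mm across, 78 mm high, origin under its centre; one of the row, leave alone
- bell: service bell, 83 mm across, 74 mm high, origin under its centre; leave alone
Things that resemble listed ones, but are neither listed nor needed, are in the scene too. What is shaped like the stencil_heart but purple is not meant.

How it is judged:
On the way:
1. the heart stencil is lifted clear of its pin, in the fingers (z of stencil_heart in the frame of rack above 0.068 m and contact force between stencil_heart and the fingers above 1 N), for 0.1 s.
At the end, for the whole second after the job is handed in: Fingers alone hold the heart stencil, still: disc within 10 mm of the cup's axis, 3-20 mm above the rim, level within 0.1 rad, turned right within 0.25 rad (handle to the right seen from the grip); cup and saucer within 10 mm, star stencil, row and bell within 20 mm of their starts (horizontal distance between stencil_heart_disc and cup_rim below 0.01 m and z of stencil_heart_disc in the frame of cup_rim between 0.003 and 0.02 m and angle between stencil_heart's own z axis and vertical below 0.1 rad and angle between the x axis of stencil_heart and the x axis of cup, either way round below 0.25 rad and x of stencil_heart_grip in the frame of cup_rim below -0.08 m and contact force between stencil_heart and the fingers above 1 N and linear speed of stencil_heart below 0.02 m/s and contact force between stencil_heart and cup below 0.05 N and contact force between stencil_heart and saucer below 0.05 N and contact force between stencil_heart and rack below 0.05 N and contact force between stencil_heart and stencil_star below 0.05 N and contact force between stencil_heart and honey_tin below 0.05 N and contact force between stencil_heart and sugar_jar below 0.05 N and contact force between stencil_heart and cup_stack below 0.05 N and contact force between stencil_heart and cocoa_jar below 0.05 N and contact force between stencil_heart and bell below 0.05 N and distance of each of cup, saucer from where it was at the start of the episode below 0.01 m and angle between cup's own z axis and vertical below 0.05 rad and distance of each of stencil_star, honey_tin, sugar_jar, cup_stack, cocoa_jar, bell from where it was at the start of the episode below 0.02 m); the arm keeps its last pose, push and grip.
It fails at once if the stencil or the robot touches the cup or saucer (contact force between any of stencil_heart, the arm, the fingers and cup above 0.1 N or contact force between any of stencil_heart, the arm, the fingers and saucer above 0.1 N).
It fails at once if the cup or saucer is pushed away by more than 10 mm (distance of any of cup, saucer from where it was at the start of the episode above 0.01 m).
It fails at once if the star stencil is taken off or shifted by more than 20 mm (distance of stencil_star from where it was at the start of the episode above 0.02 m).
It fails at once if a thing of the row or the bell is shifted by more than 20 mm or knocked over (distance of any of honey_tin, sugar_jar, cup_stack, cocoa_jar, bell from where it was at the start of the episode above 0.02 m or angle between any of honey_tin, sugar_jar, cup_stack, cocoa_jar, bell's own z axis and vertical above 0.3 rad).
It also fails if it takes over 38 s, if anything falls off the work surface, if the arm or the gripper's body presses on something with over 40 N, if the wrist force passes 120 N, or if a joint passes its speed limit or range.

### The arm

A 6-joint arm with a two-finger parallel gripper is mounted at the origin on a cart in front of the work surface, level with it; the furniture and walls round the work are solid. World frame = base frame: x ahead of the robot, y to its left, z up, the work surface at z = 0. Lengths are in m, angles in rad, forces in N, time in s.
With the tool pointing down it reaches from about 0.3 to 0.875 m from the base axis. Payload 4.2 kg.
Tool frame: the origin (TCP) lies at the very end of the fingers, on their centre line; the grasp point (between the pads) lies 19 mm behind it; z points along the fingers, y is the line along which they close (so a half turn about z gives the same grasp; the last joint's range is limited). The gripper opens to 85 mm and grips with 20 to 120 N. Pads are 22 mm wide; open, the fingers measure 114 mm over their backs; the gripper's body (76 mm by 85 mm) begins 54 mm behind the grasp point. The pads swing forward as they close: fully open they stand 13 mm farther back than shut.
Start: joints at [-1.161, 0.32, 1.565, -0, 1.257, -0.02], TCP at [0.24, -0.523, 0.231] pointing down, gripper open.
Joint ranges: [-3.11, 3.11], [-0.84, 2.01], [0.21, 2.61], [-1.34, 4.49], [0.05, 2.63], [-2.56, 2.56]. Speed limits (rad/s): [2.57, 2.57, 3.14, 3.14, 3.14, 3.14].

### API

Orientations are given as a unit quaternion [x, y, z, w].
In Python, from plant import sensors, capture, camera_params, job_done, spotter gives the robot as it stands.
- The arm moves only by the shell command python3 -m handwheel 'ROWS' [FORCE]. ROWS is JSON, a list of rows, each an object of numbers: "x", "y", "z": the shift along the tool's x, y, z in cm; "rx", "ry", "rz": the turn, a rotation vector about the tool's x, y, z in degrees; "hand": the opening, from -1 (shut) to 1 (fully open), so that 0 is half open. In form: [{"x": .., "y": .., "z": .., "rx": .., "ry": .., "rz": .., "hand": ..}, ...]. A call has 1 to 20 rows; each row shifts and turns the commanded pose from where the row before left it, along the tool's axes as they then stand; what a row does not reach is not made up. A row lasts 1/12 s, in which the tool goes at most 41.7 mm and 7.16 degrees, less where a joint would pass 70% of its speed; a pose out of reach is approached as far as the arm can. A call is refused whole if a number of a shift passes 4.17 or a number of a turn 7.16, either way. A call with a gripper value outside its range is refused whole. The fingers move at their own pace and stop on an object; FORCE is the grip in N (left out, the last holds). Time passes only in rows, so rows that do not move let the fingers close. It gives the time, the measured TCP pose, the force, the opening and the grip force at its end, in the units of the state.
- sensors.read_state(): the state, without advancing time (a new reading comes with each control period).
- capture(name): name is "side" or "top"; returns the picture (400x640x3 uint8, red, green, blue); there is no depth.
- camera_params(name): a dict with "K" (3x3 intrinsics, pixels), "camera_from_world" (4x4, takes a point from world to camera coordinates). Camera axes: x right, y up, looking along -z (the intrinsics and any distortion apply to the point x, -y, -z); pixel columns grow to the right and rows downward; lengths in m; the calibration is good to about 2 mm. A picture is of the moment at which its call begins. camera_params takes no time and is no camera call.
- job_done(): hands the job in; it is judged then, once.
Trained networks look in the newest picture that a camera, given by its name, has taken for a name from the list of things; names that differ only in an ending like _2 or _b are one class to them, and where a whole thing is asked for, a point or a joint stands for the part that bears it (a point fixed in the world has none). Each returns a list of dicts, best first, with "p" (0 to 1); they miss things now and then, are a little off and sometimes report something else, mostly with a low value. They report only what shows in the picture. A call takes as long as a camera call. They do not tell look-alikes from the thing itself.
- spotter.regions_of(camera, label): "mask" (400x640 bool, what is visible of it) and "pixel" ([row, column] in pixels, amid what is visible of it).
The state is a dict: "time": time; "qpos": joint angles; "dq": joint speeds; "joint_efforts": joint torques, N m; "position": TCP position; "tcp_rot": TCP orientation; "contact_force": force on the tool from outside, world axes, zero at the start; "torque": the same for the moment, N m; "opening": finger opening in m; "gripper_force": force on a finger pad.
Only numpy, scipy, OpenCV 4.12 (cv2) and the standard library are available. Lean on these libraries where they do the work, as an engineer would, in place of code of your own. Each camera call takes 0.05 s, during which the arm holds its last target. There are 200 camera calls.

## Working session

There is one attempt and no reset: what is moved stays moved. The work goes in short steps, Python scripts to look and compute and a shell command to move; the robot and the scene stay as the last step left them, time stands still between calls to the robot, and variables do not carry over. Pictures are saved under pics/ and viewed, at most 10 in all, crops included, and the job is handed in when it is done.

```bash
mkdir -p pics; ls; python3 - <<'E'
from plant import sensors,capture,camera_params,spotter
import cv2,numpy as np
for c in("side","top"):
    im=capture(c); cv2.imwrite(f"pics/{c}0.png",im[:,:,::-1])
    p=camera_params(c); print(c,np.round(p["K"],1).tolist(),np.round(p["camera_from_world"],4).tolist(),[k for k in p])
    for n in["stencil_heart","stencil_star","rack","cup","saucer","honey_tin","sugar_jar","cup_stack","cocoa_jar","bell"]:
        print(n,[(round(r["p"],2),np.round(r["pixel"]).tolist(),int(r["mask"].sum())) for r in spotter.regions_of(c,n)])
s=sensors.read_state();print(s["time"],s["position"],s["tcp_rot"],s["opening"])
E
```

```text
pics
side [[501.1, 0.0, 315.3], [0.0, 501.1, 207.1], [0.0, 0.0, 1.0]] [[0.065, -0.9979, -0.0018, -0.0949], [0.6151, 0.0387, 0.7875, -0.3622], [-0.7857, -0.0523, 0.6163, -1.1862], [0.0, 0.0, 0.0, 1.0]] ['K', 'camera_from_world']
stencil_heart [(0.77, [202.0, 213.0], 422), (0.62, [256.0, 364.0], 459)]
stencil_star [(0.56, [211.0, 245.0], 289)]
rack [(0.66, [205.0, 222.0], 774)]
cup [(0.76, [197.0, 380.0], 394)]
saucer [(0.7, [210.0, 244.0], 286), (0.68, [211.0, 375.0], 315)]
honey_tin [(0.53, [236.0, 314.0], 158)]
sugar_jar []
cup_stack [(0.61, [234.0, 314.0], 138)]
cocoa_jar []
bell [(0.86, [198.0, 429.0], 473)]
top [[438.6, 0.0, 324.4], [0.0, 438.6, 199.7], [0.0, 0.0, 1.0]] [[0.0222, -0.9996, 0.02, -0.0986], [0.9928, 0.0244, 0.1175, -0.5243], [-0.1179, 0.0172, 0.9929, -1.4412], [0.0, 0.0, 0.0, 1.0]] ['K', 'camera_from_world']
stencil_heart [(0.94, [183.0, 216.0], 582), (0.56, [248.0, 362.0], 510)]
stencil_star [(0.68, [192.0, 252.0], 444), (0.6, [181.0, 218.0], 562)]
rack [(0.74, [194.0, 237.0], 1704)]
cup [(0.68, [187.0, 372.0], 514)]
saucer []
honey_tin [(0.83, [197.0, 309.0], 258), (0.68, [184.0, 217.0], 493)]
sugar_jar [(0.64, [143.0, 307.0], 409)]
cup_stack [(0.64, [223.0, 308.0], 409), (0.59, [189.0, 251.0], 619)]
cocoa_jar [(0.58, [170.0, 315.0], 345)]
bell [(0.64, [169.0, 422.0], 456)]
1.1 [ 0.23961427 -0.522705    0.23135901] [9.76996386e-01 2.13255852e-01 2.05518130e-05 5.83239255e-05] 0.08512962146138836
```

```bash
python3 - <<'E'
import cv2
a=cv2.imread("pics/top0.png")[110:300,180:446];cv2.imwrite("pics/topc.png",cv2.resize(a,None,fx=3,fy=3,interpolation=cv2.INTER_CUBIC))
a=cv2.imread("pics/side0.png")[120:310,180:446];cv2.imwrite("pics/sidec.png",cv2.resize(a,None,fx=3,fy=3,interpolation=cv2.INTER_CUBIC))
E
```

```text
(no output)
```

View pics/topc.png

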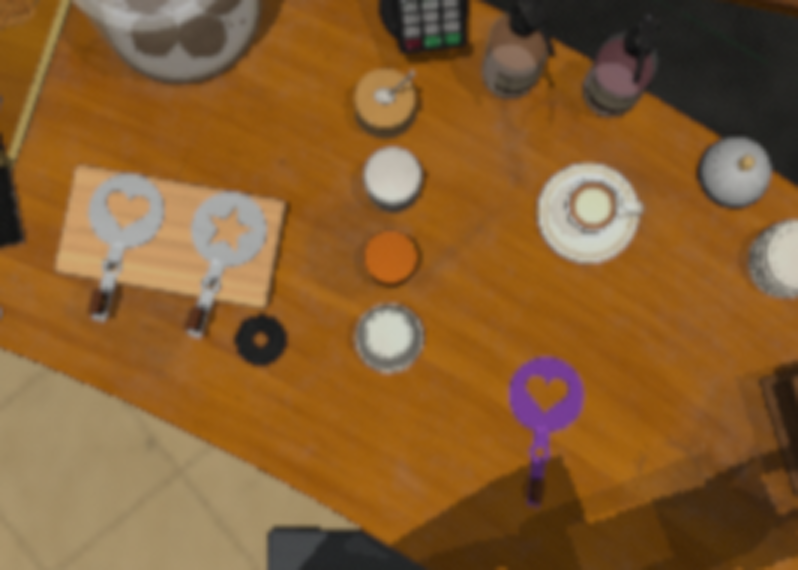

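View pics/sidec.png

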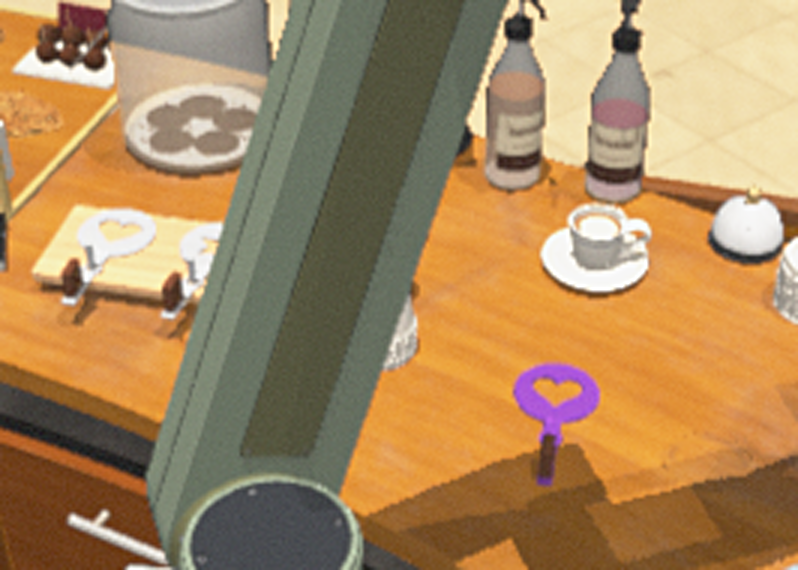

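Candidates in the top image: a steel heart at [183,216], a purple heart at [248,362] and a steel star at [186,256]. The left steel one on the rack is meant: it is steel, has a heart cutout and sits on a pin. The cup is at about (col 377, row 179), with its handle towards the right of the image. Next I confirm in a crop and measure.

```bash
cat > h.py <<'E'
from plant import sensors,capture,camera_params,spotter
import cv2,numpy as np
def ray(c,u,v):
    p=camera_params(c);K=np.array(p["K"]);T=np.array(p["camera_from_world"])
    d=np.array([(u-K[0,2])/K[0,0],-(v-K[1,2])/K[1,1],-1]);R=T[:3,:3]
    return -R.T@T[:3,3],R.T@d
def onz(c,u,v,z):
    o,d=ray(c,u,v);return o+d*(z-o[2])/d[2]
def proj(c,P):
    p=camera_params(c);K=np.array(p["K"]);q=np.array(p["camera_from_world"])@np.append(P,1)
    return K[0,0]*q[0]/-q[2]+K[0,2],K[1,1]*-q[1]/-q[2]+K[1,2]
E
python3 - <<'E'
from h import *
t=cv2.imread("pics/top0.png");s=cv2.imread("pics/side0.png")
def crop(a,u,v,w=50,h=36,f=8):return cv2.resize(a[v-h//2:v+h//2,u-w//2:u+w//2],None,fx=f,fy=f,interpolation=cv2.INTER_CUBIC)
m=np.vstack([np.hstack([crop(t,216,194),crop(t,378,180)]),np.hstack([crop(s,212,207),crop(s,379,201)])])
cv2.imwrite("pics/m1.png",m)
hsv=cv2.cvtColor(t,cv2.COLOR_BGR2HSV)
# steel: low saturation in left rack window
w=np.zeros(t.shape[:2],bool);w[160:218,205:236]=1
st=((hsv[...,1]<60)&(hsv[...,2]>90)&w).astype(np.uint8)
cs,_=cv2.findContours(st,cv2.RETR_EXTERNAL,cv2.CHAIN_APPROX_NONE)
c=max(cs,key=len)[:,0]; d=c[c[:,1]<190]
(x,y),_,_=e=cv2.fitEllipse(d.astype(np.float32)[:,None]);print("disc ell",e,onz("top",x,y,.0325))
for r in spotter.regions_of("top","rack"):
    print("rack",r["p"],onz("top",*cv2.minAreaRect(np.argwhere(r["mask"])[:,::-1].astype(np.float32))[0],.03))
    for q in cv2.boxPoints(cv2.minAreaRect(np.argwhere(r["mask"])[:,::-1].astype(np.float32))):print(onz("top",*q,.03))
for z,u,v in[(.068,104/3+180,300/3+110),(.0325,126/3+180,211/3+110),(.06,592/3+180,207/3+110),(.008,588/3+180,213/3+110)]:print(onz("top",u,v,z))
for r in spotter.regions_of("top","stencil_heart"):
    q=np.argwhere(r["mask"]);print(r["p"],q.min(0),q.max(0))
E
```

```text
disc ell ((221.7002410888672, 179.98545837402344), (23.727352142333984, 24.487533569335938), 34.51537322998047) [0.58478844 0.26000347 0.0325    ]
rack 0.74 [0.55737957 0.21031232 0.03      ]
[0.51311009 0.33751453 0.03      ]
[0.63929928 0.32237527 0.03      ]
[0.60209892 0.08181748 0.03      ]
[0.47631021 0.09941262 0.03      ]
[0.47991235 0.27006407 0.068     ]
[0.5836322  0.25894288 0.0325    ]
[ 0.59683998 -0.26014796  0.06      ]
[ 0.59860279 -0.26282829  0.008     ]
0.94 [168 209] [216 234]
0.56 [229 350] [278 374]
```

View pics/m1.png

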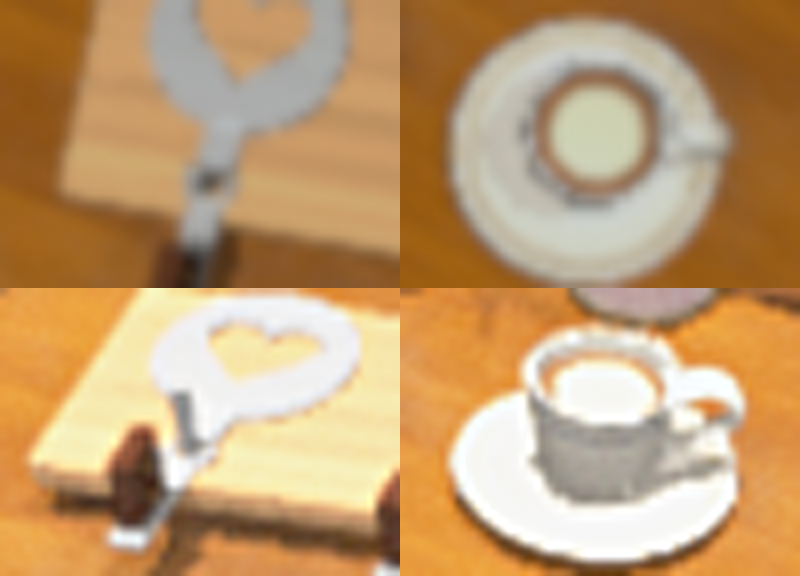

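The crop shows the steel heart: eye/pin at about (217,198), grip at its left-front, on the rack. The cup's foam centre is at about (378,178.5) and the handle tip at about (394,179). I refine this by overlaying the model on both pictures.

```bash
python3 - <<'E'
from h import *
from scipy.optimize import least_squares as LS
t=cv2.imread("pics/top0.png");s=cv2.imread("pics/side0.png")
eye=onz("top",217.2,198.3,.034);print("eye",eye)
# stencil seg per camera: disc outlines
def edge(c,im,win,test):
    h=cv2.cvtColor(im,cv2.COLOR_BGR2HSV);w=np.zeros(im.shape[:2],np.uint8);a,b,cc,d=win
    w[a:b,cc:d]=test(h)[a:b,cc:d];cs,_=cv2.findContours(w,cv2.RETR_EXTERNAL,cv2.CHAIN_APPROX_NONE)
    return max(cs,key=cv2.contourArea)
steel=lambda h:(h[...,1]<60)&(h[...,2]>90)
for c,im,win in(("top",t,(160,190,205,236)),("side",s,(184,205,195,236))):
    e=cv2.fitEllipse(edge(c,im,win,steel));print(c,"disc",e[0],e[1],onz(c,*e[0],.0325))
brown=lambda h:(h[...,2]<110)&((h[...,0]<12)|(h[...,0]>170))
for c,im,win in(("top",t,(200,220,205,224)),("side",s,(204,226,198,220))):
    k=edge(c,im,win,brown);M=cv2.moments(k);u,v=M["m10"]/M["m00"],M["m01"]/M["m00"];print(c,"grip",u,v,M["m00"],onz(c,u,v,.055))
# coffee region: saturated inside cup
h=cv2.cvtColor(t,cv2.COLOR_BGR2HSV)
for c,im,win in(("top",t,(166,192,366,390)),("side",s,(186,204,366,388))):
    k=edge(c,im,win,lambda h:(h[...,1]>75)&((h[...,0]<25)))
    e=cv2.fitEllipse(k);print(c,"coffee",e,onz(c,*e[0],.05),onz(c,*e[0],.06))
# saucer outline
k=edge("top",t,(158,202,355,396),lambda h:h[...,1]<110);e=cv2.fitEllipse(k);print("saucer+",e,onz("top",*e[0],.014))
print("handle tip",onz("top",394.5,179.3,.04), "side",onz("side",354+345/8,183+115/8,.045))
def draw(im,c,P,col,f=8,o=(0,0),w=None):
    pass
x,y,th=.478,.2705,-5.5
E
```

```text
eye [0.52233007 0.2715573  0.034     ]
top disc (221.72772216796875, 179.20191955566406) (22.166078567504883, 24.62571907043457) [0.58745334 0.26004368 0.0325    ]
side disc (218.24887084960938, 197.0551300048828) (14.736083030700684, 26.81400489807129) [0.58443535 0.26102214 0.0325    ]
top grip 212.38709677419354 210.13978494623655 15.5 [0.48043143 0.28049456 0.055     ]
side grip 203.2 214.76296296296294 22.5 [0.4630716  0.27811534 0.055     ]
top coffee ((377.14215087890625, 178.01808166503906), (14.302483558654785, 14.426128387451172), 133.06787109375) [ 0.60185057 -0.26086909  0.05      ] [ 0.60012662 -0.25948516  0.06      ]
side coffee ((392.5359802246094, 202.30197143554688), (22.48490333557129, 57.77326202392578), 116.01671600341797) [ 0.56877637 -0.30319686  0.05      ] [ 0.55561183 -0.30153591  0.06      ]
saucer+ ((375.73980712890625, 180.45887756347656), (33.12523651123047, 34.247093200683594), 81.53878784179688) [ 0.59946417 -0.26110458  0.014     ]
handle tip [ 0.60069836 -0.32090533  0.04      ] side [ 0.60251797 -0.32024641  0.045     ]
```

Measured: eye (0.522,0.2715), disc (0.5855,0.2605), 64 mm apart (65 expected). Heading is about -10°, so the grip is at (0.480,0.279), which matches its brown patch. The cup axis is at (0.602,-0.261) with heading about 0°, so its handle points along -y. Moving above the grip.

```bash
python3 -m handwheel '[{"rz":6.92},{"rz":6.92},{"rz":6.92},{"rz":6.92},{"rz":6.92},{"x":0.48,"y":-2},{"x":0.48,"y":-4},{"x":0.48,"y":-4},{"x":0.48,"y":-4},{"x":0.48,"y":-4},{"x":0.48,"y":-4},{"x":0.48,"y":-4},{"x":0.48,"y":-4},{"x":0.48,"y":-4},{"x":0.48,"y":-4},{"x":0.48,"y":-4},{"x":0.48,"y":-4},{"x":0.48,"y":-4},{"x":0.48,"y":-4},{"x":0.48,"y":-4}]' 100
```

```text
schema error: expected keys x, y, z, rx, ry, rz, hand
```

```bash
cat > st.py <<'E'
from h import *
from scipy.spatial.transform import Rotation as R
import sys
def go(tx,ty,tz,th):
    s=sensors.read_state();r=R.from_quat(s["tcp_rot"]);M=r.as_matrix()
    d=M.T@(np.array([tx,ty,tz])-s["position"])
    a=np.radians(th);X=np.array([np.cos(a),np.sin(a),0]);Y=np.array([np.sin(a),-np.cos(a),0])
    G=R.from_matrix(np.c_[X,Y,[0,0,-1]])
    print("t",s["time"],"pos",np.round(s["position"],4),"head",np.degrees(np.arctan2(M[1,0],M[0,0])).round(2),"q",np.round(s["qpos"],2),"open",s["opening"],s["gripper_force"],"F",np.round(s["contact_force"],1))
    print("shift cm",np.round(d*100,2),"rot deg",np.round(np.degrees((r.inv()*G).as_rotvec()),2))
if __name__=="__main__":go(*map(float,sys.argv[1:]))
E
python3 st.py .480 .279 .15 -10
```

```text
t 1.2 pos [ 0.2396 -0.5227  0.2313] head 24.63 q [-1.16  0.32  1.56  0.    1.26 -0.02] open 0.08510881568177893 0.0 F [-0.1 -0.4 -0.2]
shift cm [ 55.26 -62.86   8.13] rot deg [ 1.000e-02 -0.000e+00  3.463e+01]
```

```bash
python3 -m handwheel '[{"x":0,"y":0,"z":0,"rx":0,"ry":0,"rz":6.92,"hand":1},{"x":0,"y":0,"z":0,"rx":0,"ry":0,"rz":6.92,"hand":1},{"x":0,"y":0,"z":0,"rx":0,"ry":0,"rz":6.92,"hand":1},{"x":0,"y":0,"z":0,"rx":0,"ry":0,"rz":6.92,"hand":1},{"x":0,"y":0,"z":0,"rx":0,"ry":0,"rz":6.92,"hand":1},{"x":0.48,"y":-2,"z":0,"rx":0,"ry":0,"rz":0,"hand":1},{"x":0.48,"y":-4,"z":0,"rx":0,"ry":0,"rz":0,"hand":1},{"x":0.48,"y":-4,"z":0,"rx":0,"ry":0,"rz":0,"hand":1},{"x":0.48,"y":-4,"z":0,"rx":0,"ry":0,"rz":0,"hand":1},{"x":0.48,"y":-4,"z":0,"rx":0,"ry":0,"rz":0,"hand":1},{"x":0.48,"y":-4,"z":0,"rx":0,"ry":0,"rz":0,"hand":1},{"x":0.48,"y":-4,"z":0,"rx":0,"ry":0,"rz":0,"hand":1},{"x":0.48,"y":-4,"z":0,"rx":0,"ry":0,"rz":0,"hand":1},{"x":0.48,"y":-4,"z":0,"rx":0,"ry":0,"rz":0,"hand":1},{"x":0.48,"y":-4,"z":0,"rx":0,"ry":0,"rz":0,"hand":1},{"x":0.48,"y":-4,"z":0,"rx":0,"ry":0,"rz":0,"hand":1},{"x":0.48,"y":-4,"z":0,"rx":0,"ry":0,"rz":0,"hand":1},{"x":0.48,"y":-4,"z":0,"rx":0,"ry":0,"rz":0,"hand":1},{"x":0.48,"y":-4,"z":0,"rx":0,"ry":0,"rz":0,"hand":1},{"x":0.48,"y":-4,"z":0,"rx":0,"ry":0,"rz":0,"hand":1}]' 100; python3 st.py .480 .279 .15 -10
```

```text
time: 2.87
position: [0.4111, 0.0381, 0.2317]
tcp_rot: [0.996, -0.087, 0.001, 0.0]
contact_force: [0.6, -1.2, -0.4]
opening: 0.0858
gripper_force: 0.0
t 2.8667 pos [0.4111 0.0381 0.2317] head -9.96 q [ 0.06  0.06  1.9  -0.    1.18  1.81] open 0.08575730666959662 0.0 F [ 0.6 -1.2 -0.4]
shift cm [  2.61 -24.92   8.17] rot deg [-0.   -0.07  0.04]
```

```bash
python3 -m handwheel '[{"x":0.3,"y":-3.5,"z":0.5,"rx":0,"ry":0,"rz":0,"hand":1},{"x":0.3,"y":-3.5,"z":1,"rx":0,"ry":0,"rz":0,"hand":1},{"x":0.3,"y":-3.5,"z":1,"rx":0,"ry":0,"rz":0,"hand":1},{"x":0.3,"y":-3.5,"z":1,"rx":0,"ry":0,"rz":0,"hand":1},{"x":0.3,"y":-3,"z":1,"rx":0,"ry":0,"rz":0,"hand":1},{"x":0.3,"y":-3,"z":1,"rx":0,"ry":0,"rz":0,"hand":1},{"x":0.3,"y":-2.5,"z":1,"rx":0,"ry":0,"rz":0,"hand":1},{"x":0.3,"y":-1.5,"z":1,"rx":0,"ry":0,"rz":0,"hand":1},{"x":0.2,"y":-0.9,"z":0.6,"rx":0,"ry":0,"rz":0,"hand":1},{"x":0,"y":0,"z":0,"rx":0,"ry":0,"rz":0,"hand":1},{"x":0,"y":0,"z":0,"rx":0,"ry":0,"rz":0,"hand":1}]' 100; python3 st.py .480 .279 .0315 -10
python3 - <<'E'
from h import *
t=capture("top");s=capture("side")
f=lambda a,u,v:cv2.resize(a[v-30:v+30,u-40:u+40,::-1],None,fx=8,fy=8,interpolation=cv2.INTER_CUBIC)[:,:]
cv2.imwrite("pics/m2.png",cv2.resize(np.hstack([f(t,214,200),f(s,208,205)]),(800,300)))
E
```

```text
time: 3.78
position: [0.4794, 0.2763, 0.15]
tcp_rot: [0.996, -0.087, -0.0, 0.001]
contact_force: [-0.2, -0.0, -0.2]
opening: 0.0853
gripper_force: 0.0
t 3.7833 pos [0.4794 0.2763 0.15  ] head -9.96 q [ 0.5   0.35  1.74 -0.    1.06  2.25] open 0.08534087986691723 0.0 F [-0.2 -0.  -0.2]
shift cm [ 0.02 -0.29 11.85] rot deg [0.07 0.05 0.04]
```

View pics/m2.png

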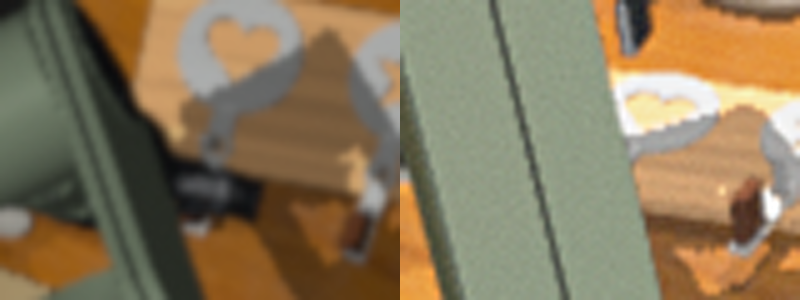

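The arm hides the grip in both views. The hand lies over the grip below the eye at about (213,198), as planned. Descending and closing.

```bash
python3 -m handwheel '[{"x":0,"y":-0.1,"z":1,"rx":0,"ry":0,"rz":0,"hand":1},{"x":0,"y":-0.1,"z":1.5,"rx":0,"ry":0,"rz":0,"hand":1},{"x":0,"y":-0.1,"z":1.5,"rx":0,"ry":0,"rz":0,"hand":1},{"x":0,"y":0,"z":1.5,"rx":0,"ry":0,"rz":0,"hand":1},{"x":0,"y":0,"z":1.5,"rx":0,"ry":0,"rz":0,"hand":1},{"x":0,"y":0,"z":1.5,"rx":0,"ry":0,"rz":0,"hand":1},{"x":0,"y":0,"z":1.2,"rx":0,"ry":0,"rz":0,"hand":1},{"x":0,"y":0,"z":1,"rx":0,"ry":0,"rz":0,"hand":1},{"x":0,"y":0,"z":0.7,"rx":0,"ry":0,"rz":0,"hand":1},{"x":0,"y":0,"z":0.4,"rx":0,"ry":0,"rz":0,"hand":1},{"x":0,"y":0,"z":0,"rx":0,"ry":0,"rz":0,"hand":1}]' 20; python3 st.py .480 .279 .0315 -10
python3 -m handwheel '[{"x":0,"y":0,"z":0,"rx":0,"ry":0,"rz":0,"hand":0},{"x":0,"y":0,"z":0,"rx":0,"ry":0,"rz":0,"hand":-0.3},{"x":0,"y":0,"z":0,"rx":0,"ry":0,"rz":0,"hand":-0.5},{"x":0,"y":0,"z":0,"rx":0,"ry":0,"rz":0,"hand":-0.6},{"x":0,"y":0,"z":0,"rx":0,"ry":0,"rz":0,"hand":-1},{"x":0,"y":0,"z":0,"rx":0,"ry":0,"rz":0,"hand":-1},{"x":0,"y":0,"z":0,"rx":0,"ry":0,"rz":0,"hand":-1},{"x":0,"y":0,"z":0,"rx":0,"ry":0,"rz":0,"hand":-1},{"x":0,"y":0,"z":0,"rx":0,"ry":0,"rz":0,"hand":-1},{"x":0,"y":0,"z":0,"rx":0,"ry":0,"rz":0,"hand":-1}]' 20
```

```text
time: 4.8
position: [0.4799, 0.2793, 0.0317]
tcp_rot: [0.996, -0.087, -0.0, 0.0]
contact_force: [-0.1, 0.7, 0.2]
opening: 0.0856
gripper_force: 0.0
t 4.8 pos [0.4799 0.2793 0.0317] head -9.99 q [ 0.51  0.49  1.87 -0.    0.79  2.25] open 0.08558431669353357 0.0 F [-0.1  0.7  0.2]
shift cm [0.01 0.03 0.02] rot deg [0.05 0.05 0.01]
time: 5.63
position: [0.4804, 0.2798, 0.0325]
tcp_rot: [0.996, -0.087, 0.0, -0.0]
contact_force: [-1.3, 0.7, 2.9]
opening: 0.012
gripper_force: 26.6
```

The opening is 12 mm, which is the grip's thickness. Tightening and lifting straight up.

```bash
python3 -m handwheel '[{"x":0,"y":0,"z":0,"rx":0,"ry":0,"rz":0,"hand":-1},{"x":0,"y":0,"z":0,"rx":0,"ry":0,"rz":0,"hand":-1},{"x":0,"y":0,"z":-0.4,"rx":0,"ry":0,"rz":0,"hand":-1},{"x":0,"y":0,"z":-0.8,"rx":0,"ry":0,"rz":0,"hand":-1},{"x":0,"y":0,"z":-1,"rx":0,"ry":0,"rz":0,"hand":-1},{"x":0,"y":0,"z":-1,"rx":0,"ry":0,"rz":0,"hand":-1},{"x":0,"y":0,"z":-1,"rx":0,"ry":0,"rz":0,"hand":-1},{"x":0,"y":0,"z":-1,"rx":0,"ry":0,"rz":0,"hand":-1},{"x":0,"y":0,"z":-1,"rx":0,"ry":0,"rz":0,"hand":-1},{"x":0,"y":0,"z":-1.5,"rx":0,"ry":0,"rz":0,"hand":-1},{"x":0,"y":0,"z":-1.5,"rx":0,"ry":0,"rz":0,"hand":-1},{"x":0,"y":0,"z":-1.5,"rx":0,"ry":0,"rz":0,"hand":-1},{"x":0,"y":0,"z":-1.5,"rx":0,"ry":0,"rz":0,"hand":-1},{"x":0,"y":0,"z":-1.5,"rx":0,"ry":0,"rz":0,"hand":-1},{"x":0,"y":0,"z":-1,"rx":0,"ry":0,"rz":0,"hand":-1},{"x":0,"y":0,"z":-0.5,"rx":0,"ry":0,"rz":0,"hand":-1},{"x":0,"y":0,"z":0,"rx":0,"ry":0,"rz":0,"hand":-1}]' 100; python3 st.py .495 -.261 .18 0
python3 - <<'E'
from h import *
t=capture("top");s=capture("side")
f=lambda a,u,v:cv2.resize(a[v-40:v+40,u-40:u+40,::-1],(400,400),interpolation=cv2.INTER_CUBIC)
cv2.imwrite("pics/m3.png",np.hstack([f(t,214,190),f(s,218,190)]))
E
```

```text
time: 7.05
position: [0.4807, 0.28, 0.1857]
tcp_rot: [0.996, -0.087, 0.001, -0.001]
contact_force: [-0.3, 0.6, -0.8]
opening: 0.0108
gripper_force: 97.3
t 7.05 pos [0.4807 0.28   0.1857] head -9.97 q [ 0.51  0.32  1.68 -0.    1.14  2.25] open 0.01078752288242356 97.27775573730469 F [-0.3  0.6 -0.8]
shift cm [10.78 53.04  0.51] rot deg [-0.08 -0.12 -9.97]
```

View pics/m3.png

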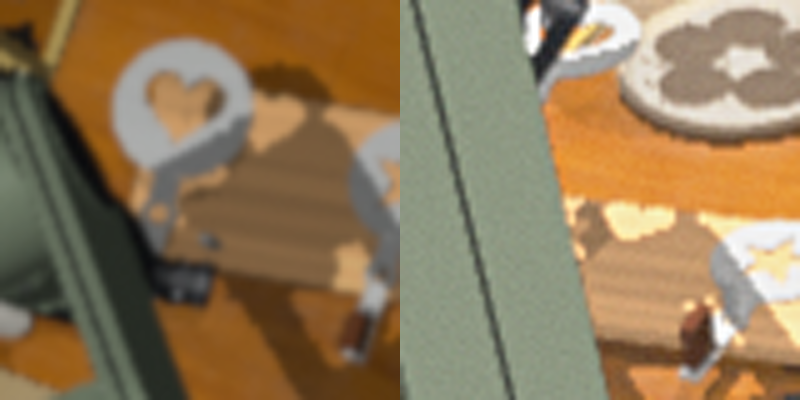

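The stencil is lifted clear and held: heart disc at about (213,170) in the top view, bare pin behind it. Carrying it over the row with the underside at about 0.18 m.

```bash
python3 -m handwheel '[{"x":0.2,"y":1,"z":0,"rx":0,"ry":0,"rz":0,"hand":-1},{"x":0.4,"y":2,"z":0,"rx":0,"ry":0,"rz":0,"hand":-1},{"x":0.6,"y":3,"z":0,"rx":0,"ry":0,"rz":0,"hand":-1},{"x":0.6,"y":3,"z":0,"rx":0,"ry":0,"rz":0,"hand":-1},{"x":0.6,"y":3,"z":0,"rx":0,"ry":0,"rz":0,"hand":-1},{"x":0.6,"y":3,"z":0,"rx":0,"ry":0,"rz":0,"hand":-1},{"x":0.6,"y":3,"z":0,"rx":0,"ry":0,"rz":0,"hand":-1},{"x":0.6,"y":3,"z":0,"rx":0,"ry":0,"rz":0,"hand":-1},{"x":0.6,"y":3,"z":0,"rx":0,"ry":0,"rz":0,"hand":-1},{"x":0.6,"y":3,"z":0,"rx":0,"ry":0,"rz":0,"hand":-1},{"x":0.6,"y":3,"z":0,"rx":0,"ry":0,"rz":0,"hand":-1},{"x":0.6,"y":3,"z":0,"rx":0,"ry":0,"rz":0,"hand":-1},{"x":0.6,"y":3,"z":0,"rx":0,"ry":0,"rz":0,"hand":-1},{"x":0.6,"y":3,"z":0,"rx":0,"ry":0,"rz":0,"hand":-1},{"x":0.6,"y":3,"z":0,"rx":0,"ry":0,"rz":0,"hand":-1},{"x":0.6,"y":3,"z":0,"rx":0,"ry":0,"rz":0,"hand":-1},{"x":0.6,"y":3,"z":0,"rx":0,"ry":0,"rz":0,"hand":-1},{"x":0.4,"y":2.5,"z":0,"rx":0,"ry":0,"rz":0,"hand":-1},{"x":0.4,"y":1.5,"z":0,"rx":0,"ry":0,"rz":0,"hand":-1},{"x":0.4,"y":1,"z":0,"rx":0,"ry":0,"rz":0,"hand":-1}]'
python3 -m handwheel '[{"x":0,"y":0,"z":0,"rx":0,"ry":0,"rz":-2,"hand":-1},{"x":0,"y":0,"z":0,"rx":0,"ry":0,"rz":-3,"hand":-1},{"x":0,"y":0,"z":0,"rx":0,"ry":0,"rz":-3,"hand":-1},{"x":0,"y":0,"z":0,"rx":0,"ry":0,"rz":-2,"hand":-1},{"x":0,"y":0,"z":0,"rx":0,"ry":0,"rz":0,"hand":-1},{"x":0,"y":0,"z":0,"rx":0,"ry":0,"rz":0,"hand":-1}]'; python3 st.py .495 -.261 .0725 0
python3 - <<'E'
from h import *
t=capture("top");s=capture("side")
cv2.imwrite("pics/ta.png",t[:,:,::-1]);cv2.imwrite("pics/sa.png",s[:,:,::-1])
f=lambda a,u,v:cv2.resize(a[v-50:v+50,u-40:u+40,::-1],(400,500),interpolation=cv2.INTER_CUBIC)
cv2.imwrite("pics/m4.png",np.hstack([f(t,375,185),f(s,378,190)]))
E
```

```text
time: 8.82
position: [0.4939, -0.2626, 0.1835]
tcp_rot: [0.996, -0.088, -0.001, -0.0]
contact_force: [0.2, 0.3, -0.6]
opening: 0.0109
gripper_force: 97.4
time: 9.32
position: [0.4947, -0.2603, 0.184]
tcp_rot: [1.0, 0.0, -0.0, -0.0]
contact_force: [-0.0, 1.3, -1.5]
opening: 0.0109
gripper_force: 97.3
t 9.3167 pos [ 0.4947 -0.2603  0.184 ] head 0.02 q [-0.51  0.33  1.68  0.    1.14  1.07] open 0.010885394973817759 97.26900458335876 F [-0.   1.3 -1.5]
shift cm [ 0.04  0.08 11.15] rot deg [-0.03  0.04  0.02]
```

View pics/m4.png

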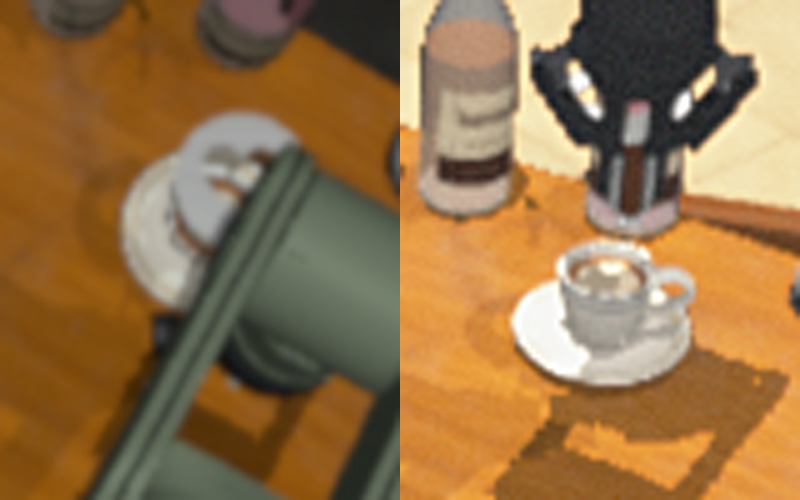

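The side view shows the cup with its handle right at (435,184) and the grip held above it. The disc covers the cup in the top view at about (383,166). Checking the held disc against the model.

```bash
python3 - <<'E'
from h import *
from scipy.optimize import least_squares as LS
t=cv2.imread("pics/ta.png");h=cv2.cvtColor(t,cv2.COLOR_BGR2HSV)
def circ(c,C,r=.042,n=72,a0=0,a1=360):
    a=np.radians(np.linspace(a0,a1,n));return np.array([proj(c,C+np.array([r*np.cos(q),r*np.sin(q),0])) for q in a])
C=np.array([.6017,-.2603,.184])
im=cv2.resize(t[135:235,335:415],(640,800),interpolation=cv2.INTER_CUBIC)
for k,col in((.042,(0,0,255)),):
    p=circ("top",C,k);cv2.polylines(im,[np.round((p-[335,135]+.5)*8).astype(int)],True,col,1)
s=cv2.imread("pics/sa.png");si=cv2.resize(s[150:230,345:425],(640,640),interpolation=cv2.INTER_CUBIC)
p=circ("side",C);cv2.polylines(si,[np.round((p-[345,150]+.5)*8).astype(int)],True,(0,0,255),1)
g=np.array([.4947,-.2603,.184]);
for dx in(-.014,.014):
  for dz in(.0025,.0385):
    q=(np.array(proj("side",g+[dx,0,dz]))-[345,150]+.5)*8;cv2.circle(si,tuple(int(v) for v in q),4,(255,0,0),-1)
# cup rim/handle model
for c,i,o in(("top",im,(335,135)),("side",si,(345,150))):
    p=circ(c,np.array([.602,-.261,.06]),.031);cv2.polylines(i,[np.round((p-o+.5)*8).astype(int)],True,(0,255,0),1)
cv2.imwrite("pics/m5.png",np.hstack([im[:560,:400+0],si[:560,140:540]]))
E
```

```text
(no output)
```

View pics/m5.png

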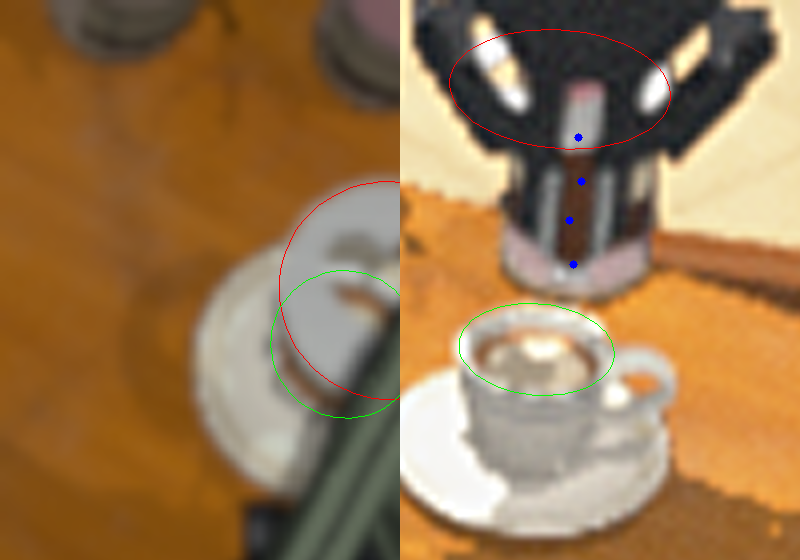

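The model circles match the held disc, the grip and the cup rim within about 1 px. Descending part way, then looking.

```bash
python3 -m handwheel '[{"x":0,"y":0,"z":0.5,"rx":0,"ry":0,"rz":0,"hand":-1},{"x":0,"y":0.1,"z":1,"rx":0,"ry":0,"rz":0,"hand":-1},{"x":0,"y":0,"z":1,"rx":0,"ry":0,"rz":0,"hand":-1},{"x":0,"y":0,"z":1,"rx":0,"ry":0,"rz":0,"hand":-1},{"x":0,"y":0,"z":1,"rx":0,"ry":0,"rz":0,"hand":-1},{"x":0,"y":0,"z":1,"rx":0,"ry":0,"rz":0,"hand":-1},{"x":0,"y":0,"z":1,"rx":0,"ry":0,"rz":0,"hand":-1},{"x":0,"y":0,"z":1,"rx":0,"ry":0,"rz":0,"hand":-1},{"x":0,"y":0,"z":1,"rx":0,"ry":0,"rz":0,"hand":-1},{"x":0,"y":0,"z":0.8,"rx":0,"ry":0,"rz":0,"hand":-1},{"x":0,"y":0,"z":0.5,"rx":0,"ry":0,"rz":0,"hand":-1},{"x":0,"y":0,"z":0.2,"rx":0,"ry":0,"rz":0,"hand":-1},{"x":0,"y":0,"z":0,"rx":0,"ry":0,"rz":0,"hand":-1},{"x":0,"y":0,"z":0,"rx":0,"ry":0,"rz":0,"hand":-1}]'; python3 st.py .495 -.261 .0725 0
cat > ov.py <<'E'
from h import *
import sys
def circ(c,C,r):
    a=np.linspace(0,2*np.pi,72);return np.array([proj(c,C+np.array([r*np.cos(q),r*np.sin(q),0])) for q in a])
P=sensors.read_state()["position"];C=np.array([P[0]+.107,P[1],P[2]-.0025]);out=[]
for c,o in(("top",(350,150)),("side",(355,165))):
    a=capture(c)[o[1]:o[1]+50,o[0]:o[0]+50,::-1];i=cv2.resize(a,(400,400),interpolation=cv2.INTER_CUBIC);j=i.copy()
    for Q,r,col in((C,.042,(0,0,255)),(np.array([.602,-.261,.06]),.031,(0,255,0))):
        cv2.polylines(j,[np.round((circ(c,Q,r)-o+.5)*8).astype(int)],True,col,1)
    out.append(np.vstack([i[:300],j[:300]]))
cv2.imwrite(sys.argv[1],np.hstack(out))
E
python3 ov.py pics/m6.png
```

```text
time: 10.58
position: [0.4951, -0.2621, 0.0846]
tcp_rot: [1.0, 0.0, 0.0, 0.0]
contact_force: [-1.1, 0.1, -0.6]
opening: 0.0109
gripper_force: 97.3
t 10.5833 pos [ 0.4951 -0.2621  0.0846] head 0.02 q [-0.51  0.43  1.8  -0.    0.91  1.06] open 0.010923510204698728 97.28062748908997 F [-1.1  0.1 -0.6]
shift cm [-0.01 -0.11  1.21] rot deg [ 0.02 -0.04  0.02]
```

View pics/m6.png

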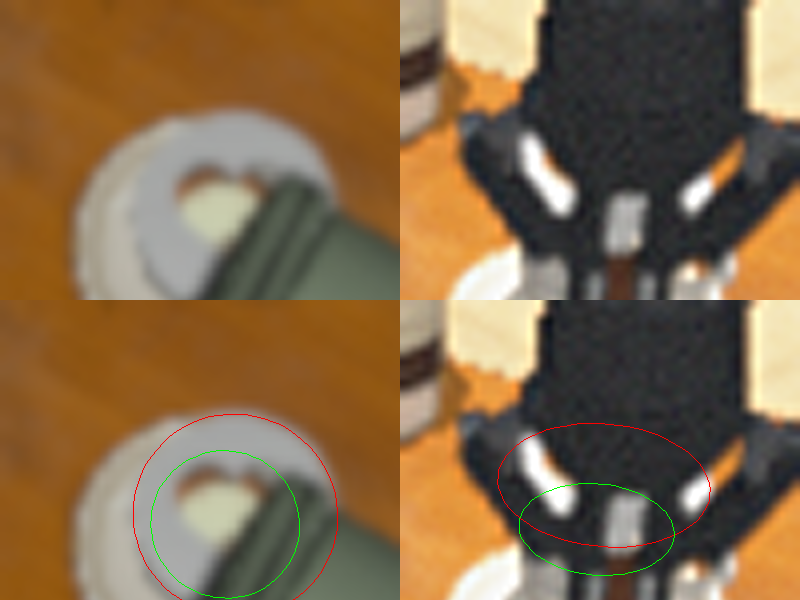

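The disc edges in both views agree with the model, with about 1 mm forward bias, and the foam is centred in the heart. Lowering the last 11 mm.

```bash
python3 -m handwheel '[{"x":-0.05,"y":-0.05,"z":0.2,"rx":0,"ry":0,"rz":0,"hand":-1},{"x":-0.05,"y":-0.05,"z":0.3,"rx":0,"ry":0,"rz":0,"hand":-1},{"x":0,"y":0,"z":0.3,"rx":0,"ry":0,"rz":0,"hand":-1},{"x":0,"y":0,"z":0.2,"rx":0,"ry":0,"rz":0,"hand":-1},{"x":0,"y":0,"z":0.1,"rx":0,"ry":0,"rz":0,"hand":-1},{"x":0,"y":0,"z":0,"rx":0,"ry":0,"rz":0,"hand":-1},{"x":0,"y":0,"z":0,"rx":0,"ry":0,"rz":0,"hand":-1},{"x":0,"y":0,"z":0,"rx":0,"ry":0,"rz":0,"hand":-1},{"x":0,"y":0,"z":0,"rx":0,"ry":0,"rz":0,"hand":-1}]'; python3 st.py .495 -.261 .0725 0; python3 ov.py pics/m7.png
```

```text
time: 11.43
position: [0.4939, -0.261, 0.0734]
tcp_rot: [1.0, 0.0, 0.0, 0.0]
contact_force: [0.4, 0.3, -1.1]
opening: 0.0107
gripper_force: 97.3
t 11.4333 pos [ 0.4939 -0.261   0.0734] head 0.02 q [-0.51  0.44  1.82 -0.    0.88  1.06] open 0.010676213398136602 97.28001594543457 F [ 0.4  0.3 -1.1]
shift cm [ 0.11 -0.    0.09] rot deg [ 0.01 -0.02  0.02]
```

View pics/m7.png

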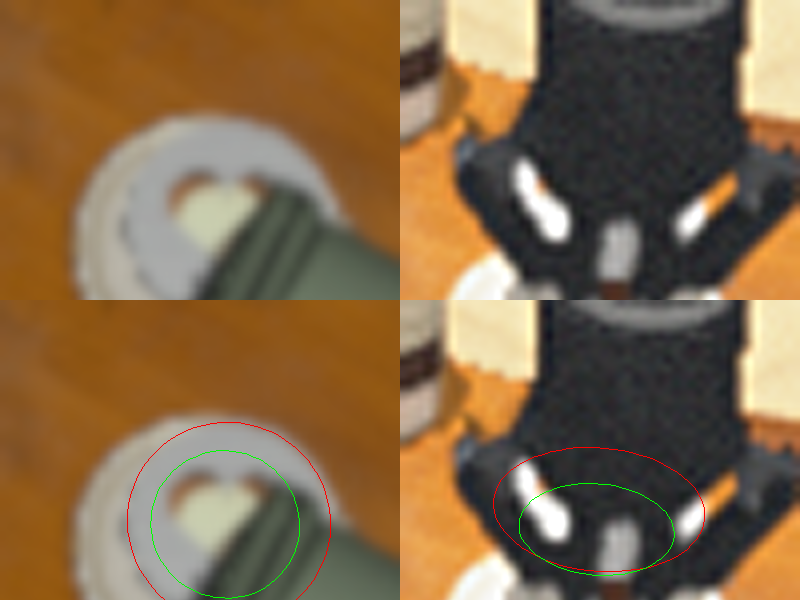

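Disc and rim circles are concentric in the top view, the heart is upright seen from the grip, and nothing is touching. Handing in.

```bash
python3 -c "
from plant import job_done
print(job_done())"
```

```text
the job is handed in; nothing more can be done
None
```

The heart stencil is held still over the cappuccino, about 11 mm above the rim, centred by measurement within about 2 mm and turned so the cup's handle points right seen from the grip; the job is handed in, and no verdict was returned.

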